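Run the detector carrier round the arc rail to its end stop

ROBOT

A 7-joint arm with a two-finger parallel gripper is mounted at the origin on the work surface. World frame = base frame: x ahead of the robot, y to its left, z up, the work surface at z = 0. Lengths are in m, angles in rad, forces in N, time in s.
With the tool pointing down it reaches from about 0.4 to 0.85 m from the base axis. Payload 4.5 kg.
Tool frame: the origin (TCP) lies midway between the tips of the shut fingers; the grasp point (between the pads) lies 19 mm behind it; z points along the fingers, y is the direction in which the jaws open and shut (so a half turn about z gives the same grasp; the last joint's range is limited). The gripper opens to 88 mm and grips with 3 to 60 N. Pads are 18 mm wide; open, the fingers measure 123 mm over their backs; the gripper's body (75 mm by 187 mm) begins 45 mm behind the grasp point.
Start: joints at [-1.1, 0.689, -0.195, 1.565, 0.157, 0.902, -0.215], TCP at [0.264, 0.566, 0.239] pointing down, gripper open.
Joint ranges: [-3.01, 3.01], [-0.46, 2.08], [-1.47, 1.51], [0.13, 2.56], [-1, 4.14], [0.04, 2.09], [-2.66, 2.66]. Speed limits (rad/s): [2.57, 2.57, 3.14, 3.14, 3.14, 3.14, 3.14].

INTERFACE

Orientations are given as a unit quaternion [x, y, z, w].
In Python, from plant import r gives the robot as it stands. The module is installed in compiled form; this text tells all that it offers.
- The arm moves only by the shell command python3 -m jog 'ROWS' [FORCE]. ROWS is JSON, a list of rows, each an object with "translation": the shift along the tool's x, y, z in units of 40 mm (1.0 is 40 mm), a list of three; "twist": the turn about the tool's z in units of 6 degrees (1.0 is 6 degrees); "claw": the opening in per cent of the stroke, from 0 (shut) to 100 (fully open). A call has 1 to 20 rows; each row shifts and turns the commanded pose from where the row before left it, along the tool's axes as they then stand; what a row does not reach is not made up. A row lasts 1/12 s, in which the tool goes at most 41.7 mm and 7.16 degrees, less where a joint would pass 70% of its speed; a pose out of reach is approached as far as the arm can. A call is refused whole if a number of a shift passes 1 or a number of a turn 1, either way. A call with a gripper value outside its range is refused whole. The fingers move at their own pace and stop on an object; FORCE is the grip in N (left out, the last holds). Time passes only in rows, so rows that do not move let the fingers close. It gives the time, the measured TCP pose, the force and the opening at its end, in the units of the state.
- r.get_state(): the state, without advancing time (a new reading comes with each control period).
- r.snapshot(name): name is "scene" or "side" or "wrist"; returns a dict with "img" (480x640x3 uint8, red, green, blue), "fx", "fy", "cx", "cy" (pixels), "origin" and "rotation" of the camera in the world; the wrist camera has in their place "T_tool_cam" (4x4, takes a point from camera to tool coordinates, whose origin is the TCP and whose axes are the flange's). Camera axes: x right, y up, looking along -z (the intrinsics and any distortion apply to the point x, -y, -z); pixel columns grow to the right and rows downward; lengths in m; the calibration is good to about 2 mm. A picture is of the moment at which its call begins: read the wrist's pose just before it. There is no depth.
- r.finish_job(): hands the job in, once; it reports no verdict.
Trained networks look in the newest picture that a camera, given by its name, has taken for a name from the list of things; names that differ only in an ending like _2 or _b are one class to them, and where a whole thing is asked for, a point or a joint stands for the part that bears it (a point fixed in the world has none). Each returns a list of dicts, best first, with "confidence" (0 to 1); they miss things now and then, are a little off and sometimes report something else, mostly with a low value. They report only what shows in the picture. A call takes as long as a camera call. They do not tell look-alikes from the thing itself.
- r.spot_in(label, camera): "rect" ([left, top, right, bottom] in pixels, round what is visible of it).
- r.spot_point(label, camera): "location" ([row, column] in pixels: a listed point, or the origin of a listed thing).
The state is a dict: "clock": time; "q": joint angles; "qd": joint speeds; "joint_torque": joint torques, N m; "tool_pos": TCP position; "eef_rot": TCP orientation; "contact_force": force on the tool from outside, world axes, zero at the start; "moment": the same for the moment, N m; "opening": opening from 0.0 (shut) to 1.0 (fully open).
Only numpy, scipy, OpenCV 4.12 (cv2) and the standard library are available. Lean on these libraries where they do the work, as an engineer would, in place of code of your own. Each camera call takes 0.05 s, during which the arm holds its last target. There are 200 camera calls.

TASK

Take the bored detector carrier by its upright fin and slide it along the bent guide rod, turning it as the rod bends, over the spring ball near the far end until it is fully home against the stop collar, then let go of it. Keep it upright, within 10 degrees, and do it gently: never press the carrier against the rod, ball or collar with more than 35 N, and leave the other things on the table where they are.

Things in the scene. Friction and masses are not known exactly. Their poses are not given: they have to be found in the camera images.
- carrier: Detector carrier: plain aluminium block, 36 mm long (x) and wide (y), 30 mm below to 14 mm above its origin, the centre of its bore. Bore along x, 15 mm across in its middle 18 mm, 23 mm wide (not high) towards the ends; the 12 mm guide rod runs through it, so it hangs on the rod and cannot come off. About 0.38 kg (+-25%). +x points along the rod towards the stop collar. It starts on the straight first part of the rod.
- fin (a point): Point 44 mm above the carrier's origin, in the upper half of the upright fin to grip it by. The fin is 26 mm along the carrier's x, 12 mm thick along y, and reaches from 14 mm (top of the block) to 62 mm above the origin. A push at the fin tips the carrier a little and wedges its bore on the rod: the contact forces add up to about 1.5 to 2 times the push; 8 to 10 N of push seats it.
- foot (a point): Middle of the carrier's underside, 30 mm below its origin: flat for 18 mm along x, rising at 30 degrees to both ends. Above it, 13 mm below the bore's centre, a black snout (20 mm thick) sticks out to 38 mm at -y and a brass connector (18 mm thick) to 40 mm at +y.
- stand: Fixed stand with the first, straight part of the level 12 mm guide rod. Origin on the table under the knuckle. In its frame the rod, centre line 90 mm up, runs along +x from a black clamp block (face at x = -101 mm) to the knuckle at x = y = 0, where the bent second part is joined on.
- knuckle (a point): On the rod's centre line at the knuckle, where the second part begins. That whole part (arc, straight end, ball, collar, post) is turned about the vertical here by an unmeasured angle of up to 0.2 rad (11 degrees) either way from the line described at arc_centre, and is tightened: it does not give.
- arc_centre (a point): Centre of the arc if that turn were zero: 150 mm to the right (-y of the stand) of the knuckle, at rod height. From the knuckle the rod bends right through 75 degrees on a 150 mm centre-line radius, without a kink at zero turn, then runs straight for 45 mm to the flat face of the black stop collar, 30 mm in diameter.
- ball (a joint): Depth (m) by which the 16 mm steel spring ball is pushed down: 0 when up, its top then 27 mm below the rod's centre line; it stands under the rod 12 mm past the end of the arc. The carrier's sloped underside rides over it (about 1 to 7 N along the rod); the ball rises again behind its flat in the last 6 mm before the collar. When home, the carrier's origin is 27 mm past the arc, 205 mm level from the knuckle.
- sample_post: Sample holder: steel pedestal post 83 mm tall with a 50 x 30 mm black plate, standing loose inside the bend. Leave alone. Origin: centre of its underside.
- lens_mount: Round black lens mount 62 mm tall, 50 mm wide, standing loose outside the bend. Leave alone. Origin: centre of its underside.
- hex_key: L-shaped hex key, 100 mm, lying flat outside the bend. Leave alone. Origin: centre of its underside.
- base_clamp: Black bar clamp 60 x 22 x 18 mm, lying inside the bend. Leave alone. Origin: centre of its underside.
- cup_screws: Small steel bowl, 60 mm wide, 45 mm tall. Leave alone. Origin: centre of its underside.
- wipe_jar: Amber jar with black cap, 60 mm wide, 100 mm tall. Leave alone. Origin: centre of its underside.
- lens_tube: Black lens tube, 31 mm wide, 75 mm tall, upright. Leave alone. Origin: centre of its underside.
Things that resemble listed ones, but are neither listed nor needed, are in the scene too. Of the things that look like the carrier, the smallest one is meant.

How it is judged:
On the way:
1. the carrier has passed the knuckle onto the arc (x of carrier in the frame of stand above 0.04 m), for 0.05 s.
At the end, for the whole second after the job is handed in: The carrier hangs at rest on the rod, released and upright within 0.175 rad, past the spring ball and home against the stop collar: its origin at least 201.2 mm (level) from the knuckle, that is, within about 4 mm of touching the collar (horizontal distance between carrier and knuckle above 0.2012 m and x of carrier in the frame of stand above 0.1 m and height (world z) of carrier between 0.082 and 0.098 m and angle between carrier's own z axis and vertical below 0.175 rad and linear speed of carrier below 0.01 m/s).
It fails at once if the carrier is pressed against the rod, ball or collar with more than 35 N (contact force between carrier and stand above 35 N).
It fails at once if the carrier is tipped by more than 0.175 rad (10 degrees) (angle between carrier's own z axis and vertical above 0.175 rad).
It fails at once if a bystander is moved by more than 20 mm (distance of any of sample_post, lens_mount, hex_key, base_clamp, cup_screws, wipe_jar, lens_tube from where it was at the start of the episode above 0.02 m).
It also fails if it takes over 67 s, if anything falls off the work surface, if the arm or the gripper's body presses on something with over 40 N, if the wrist force passes 120 N, or if a joint passes its speed limit or range.

## Working session

There is one attempt and no reset: what is moved stays moved. The work goes in short steps, Python scripts to look and compute and a shell command to move; the robot and the scene stay as the last step left them, time stands still between calls to the robot, and variables do not carry over. Pictures are saved under pics/ and viewed, about 8 in all and at most 12, crops included, and the job is handed in when it is done.

```bash
mkdir -p pics; cat > h.py <<'E'
import numpy as np, cv2
from plant import r
from scipy.spatial.transform import Rotation as R
def snap(n,fn=None):
    s=r.get_state(); c=r.snapshot(n)
    if fn: cv2.imwrite('pics/'+fn,c['img'][:,:,::-1])
    if 'origin' not in c:
        T=np.eye(4);T[:3,:3]=R.from_quat(s['eef_rot']).as_matrix();T[:3,3]=s['tool_pos']
        M=T@np.array(c['T_tool_cam']); c['origin']=M[:3,3]; c['rotation']=M[:3,:3]
    c['origin']=np.array(c['origin']);c['rotation']=np.array(c['rotation'])
    return c
def proj(c,p):
    q=c['rotation'].T@(np.array(p)-c['origin']); return np.array([c['cx']+c['fx']*q[0]/-q[2], c['cy']+c['fy']*-q[1]/-q[2]])
def ray(c,u,v):
    d=c['rotation']@np.array([(u-c['cx'])/c['fx'],-(v-c['cy'])/c['fy'],-1]); return c['origin'],d/np.linalg.norm(d)
def atz(c,u,v,z):
    o,d=ray(c,u,v); return o+d*(z-o[2])/d[2]
def tri(obs):
    A=0;b=0
    for c,u,v in obs:
        o,d=ray(c,u,v);P=np.eye(3)-np.outer(d,d);A=A+P;b=b+P@o
    return np.linalg.solve(A,b)
E
python3 - <<'E'
from h import *
cs={n:snap(n,n+'0.png') for n in ('scene','side','wrist')}
s=r.get_state();print(s)
for n,c in cs.items():
    print(n,[k for k in c],c['origin'].round(3),c['fx'])
    for l in ['carrier','fin','foot','stand','knuckle','ball','arc_centre','sample_post','lens_mount']:
        print(l,[(np.round(d['location'][::-1]).tolist(),round(d['confidence'],2)) for d in r.spot_point(l,n)][:4], [(np.round(d['rect']).tolist(),round(d['confidence'],2)) for d in r.spot_in(l,n)][:4] if l=='carrier' else '')
E
```

```text
{'clock': 0.15, 'q': array([-1.10022762,  0.68978107, -0.19452124,  1.56607875,  0.15732446,
        0.90247233, -0.21507064]), 'qd': array([-1.14498479e-03, -2.52816872e-03, -1.02334206e-03, -4.22857472e-03,
       -1.21898838e-05, -2.06747093e-04, -1.31430111e-03]), 'joint_torque': array([-1.35385657e-03, -5.27863562e+01, -1.26839563e+00, -1.53588974e+01,
       -5.25158504e-02,  3.91644906e-03,  1.25994602e-04]), 'tool_pos': array([0.26422807, 0.56589219, 0.23810753]), 'eef_rot': array([ 2.16602849e-01,  9.76259572e-01, -6.68464045e-04, -8.76327758e-05]), 'contact_force': array([ 0.93368052,  0.60951247, -0.20259139]), 'moment': array([ 0.00071513,  0.03766506, -0.00994098]), 'opening': 0.9939505225769717}
scene ['img', 'fx', 'fy', 'cx', 'cy', 'origin', 'rotation'] [1.213 0.14  1.24 ] 619.183767184462
carrier [([258.0, 248.0], 0.91), ([184.0, 244.0], 0.76), ([199.0, 310.0], 0.71)] [([164.0, 219.0, 212.0, 262.0], 0.82), ([175.0, 287.0, 226.0, 331.0], 0.75), ([248.0, 228.0, 268.0, 266.0], 0.59)]
fin [([179.0, 229.0], 0.89), ([194.0, 300.0], 0.74), ([254.0, 235.0], 0.55)] 
foot [([188.0, 252.0], 0.71), ([258.0, 253.0], 0.67), ([204.0, 318.0], 0.63)] 
stand [([258.0, 253.0], 0.36)] 
knuckle [([293.0, 237.0], 0.65)] Traceback (most recent call last):
  File "<stdin>", line 7, in <module>
ValueError: it knows: arc_centre, base_clamp, carrier, cup_screws, fin, foot, hex_key, knuckle, lens_mount, lens_tube, sample_post, stand, wipe_jar
```

View pics/scene0.png

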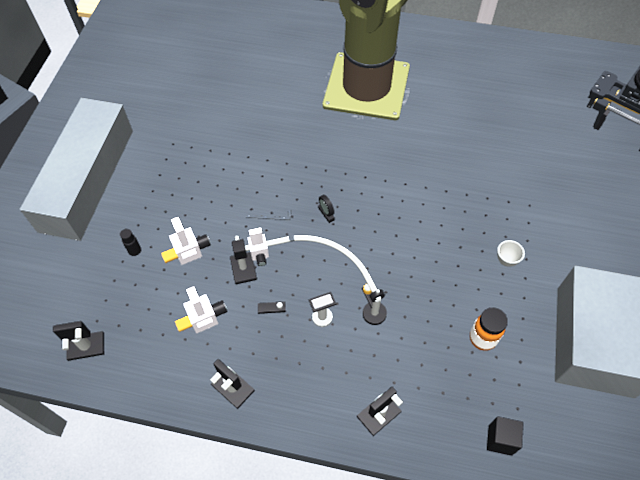

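View pics/side0.png

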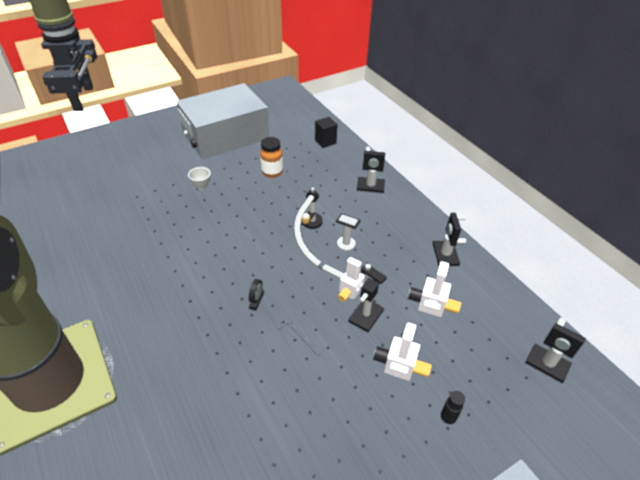

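```bash
python3 - <<'E'
from h import *
cs={n:snap(n) for n in ('scene','side')}
for n,c in cs.items():
    print(n,c['origin'].round(3),c['fx'])
    for l in ['carrier','fin','stand','knuckle','arc_centre','sample_post','lens_mount','base_clamp','hex_key']:
        print(l,[(np.round(d['location'][::-1]).tolist(),round(d['confidence'],2)) for d in r.spot_point(l,n)][:4])
E
```

```text
scene [1.213 0.14  1.24 ] 619.183767184462
carrier [([201.0, 313.0], 0.97), ([184.0, 245.0], 0.89), ([258.0, 247.0], 0.84), ([268.0, 218.0], 0.53)]
fin [([255.0, 234.0], 0.84), ([194.0, 300.0], 0.83), ([180.0, 230.0], 0.59)]
stand []
knuckle [([290.0, 239.0], 0.6)]
arc_centre []
sample_post [([324.0, 317.0], 0.62)]
lens_mount [([330.0, 216.0], 0.69)]
base_clamp [([483.0, 340.0], 0.67), ([272.0, 309.0], 0.54)]
hex_key [([271.0, 219.0], 0.68), ([256.0, 246.0], 0.22)]
side [ 0.196 -0.643  0.863] 489.4971399266644
carrier [([437.0, 296.0], 0.96), ([403.0, 354.0], 0.62), ([350.0, 279.0], 0.57)]
fin [([350.0, 265.0], 0.95), ([436.0, 273.0], 0.77), ([407.0, 339.0], 0.63)]
stand [([447.0, 419.0], 0.31)]
knuckle [([321.0, 269.0], 0.81)]
arc_centre []
sample_post [([345.0, 246.0], 0.84)]
lens_mount [([255.0, 299.0], 0.89)]
base_clamp [([372.0, 273.0], 0.63), ([345.0, 287.0], 0.5)]
hex_key [([303.0, 335.0], 0.61), ([349.0, 245.0], 0.18)]
```

The three carrier look-alikes in the scene view are at (258,247), (184,245) and (200,312). The one at (258,247) is threaded on the rod and smallest, so I choose it. The other two stand free on the table and are bigger. Next I locate the rod and check with a close crop.

```bash
python3 - <<'E'
from h import *
a=snap('scene');b=snap('side')
print('knuckle',tri([(a,291.5,238),(b,321,267)]),atz(a,291.5,238,.09),atz(b,321,267,.09))
print('carrier',tri([(a,258,247),(b,350,279)]))
print('fin',tri([(a,254.5,234.5),(b,350,265)]))
print('collar',atz(a,376,293,.09),atz(b,312,195,.09))
for n,(u,v) in dict(o1=(184,230),o2=(194,300)).items(): print(n,atz(a,u,v,.15))
print('post',atz(a,322,300,.083),'lens',atz(a,330,216,0))
crop=np.hstack([cv2.resize(a['img'][200:330,150:400],None,fx=3,fy=3,interpolation=2)])
cv2.imwrite('pics/crop1.png',crop[:,:,::-1])
E
```

```text
Traceback (most recent call last):
  File "h.py", line 21, in tri
    o,d=ray(c,u,v);P=np.eye(3)-np.outer(d,d);A=A+P;b=b+P@o
        ~~~^^^^^^^
  File "h.py", line 15, in ray
    d=c['rotation']@np.array([(u-c['cx'])/c['fx'],-(v-c['cy'])/c['fy'],-1]); return c['origin'],d/np.linalg.norm(d)
      ~~~~~~~~~~~~~^~~~~~~~~~~~~~~~~~~~~~~~~~~~~~~~~~~~~~~~~~~~~~~~~~~~~~~~
ValueError: matmul: Input operand 1 has a mismatch in its core dimension 0, with gufunc signature (n?,k),(k,m?)->(n?,m?) (size 3 is different from 4)
```

```bash
python3 - <<'E'
t=open('h.py').read()
t=t.replace("c['rotation']=np.array(c['rotation'])\n","c['rotation']=np.array(c['rotation'])\n    if c['rotation'].size==4: c['rotation']=R.from_quat(c['rotation']).as_matrix()\n")
open('h.py','w').write(t)
E
python3 - <<'E'
from h import *
a=snap('scene');b=snap('side')
print('knuckle',tri([(a,291.5,238),(b,321,267)]),atz(a,291.5,238,.09),atz(b,321,267,.09))
print('carrier',tri([(a,258,247),(b,350,279)]))
print('fin',tri([(a,254.5,234.5),(b,350,265)]))
print('collar',atz(a,376,293,.09),atz(b,312,195,.09))
for n,(u,v) in dict(o1=(184,230),o2=(194,300)).items(): print(n,atz(a,u,v,.15))
print('post',atz(a,322,300,.083),'lens',atz(a,330,216,0))
crop=np.hstack([cv2.resize(a['img'][200:330,150:400],None,fx=3,fy=3,interpolation=2)])
cv2.imwrite('pics/crop1.png',crop[:,:,::-1])
E
```

```text
knuckle [ 0.55926871 -0.0728724   0.08784659] [ 0.55947022 -0.07157307  0.09      ] [ 0.55896341 -0.07563775  0.09      ]
carrier [ 0.59496652 -0.13494967  0.09011774]
fin [ 0.59143841 -0.13747734  0.13712229]
collar [0.65051601 0.12908674 0.09      ] [0.65870251 0.13275868 0.09      ]
o1 [ 0.62181348 -0.28227155  0.15      ]
o2 [ 0.76932002 -0.2122345   0.15      ]
post [0.68625413 0.02338629 0.083     ] lens [ 0.42978034 -0.01295539  0.        ]
```

View pics/crop1.png

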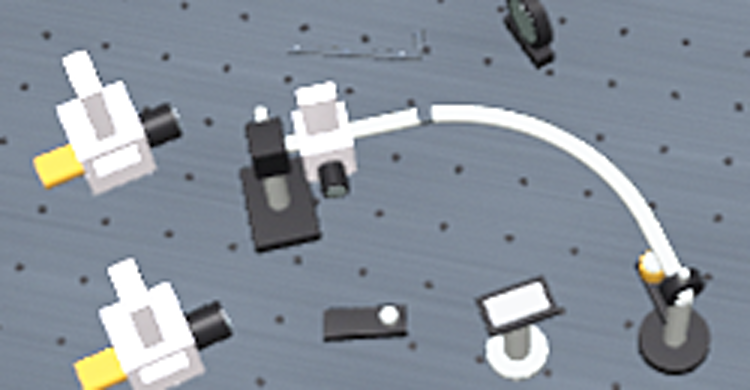

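The crop confirms it: the carrier sits on the rod at crop (323,130), which is scene (258,247), with the knuckle at scene (292,238) and the collar at (377,293). I move the wrist camera over the rod.

```bash
python3 -m jog '[{"translation":[-0.76,-0.6,-0.1],"twist":0,"claw":100},{"translation":[-0.76,-0.6,-0.1],"twist":0,"claw":100},{"translation":[-0.76,-0.6,-0.1],"twist":0,"claw":100},{"translation":[-0.76,-0.6,-0.1],"twist":0,"claw":100},{"translation":[-0.76,-0.6,-0.1],"twist":0,"claw":100},{"translation":[-0.76,-0.6,-0.1],"twist":0,"claw":100},{"translation":[-0.76,-0.6,-0.1],"twist":0,"claw":100},{"translation":[-0.76,-0.6,-0.1],"twist":0,"claw":100},{"translation":[-0.76,-0.6,-0.1],"twist":0,"claw":100},{"translation":[-0.76,-0.6,-0.1],"twist":0,"claw":100},{"translation":[-0.76,-0.6,-0.1],"twist":0,"claw":100},{"translation":[-0.76,-0.6,-0.1],"twist":0,"claw":100},{"translation":[-0.76,-0.6,-0.1],"twist":0,"claw":100},{"translation":[-0.76,-0.6,-0.1],"twist":0,"claw":100},{"translation":[-0.76,-0.6,-0.1],"twist":0,"claw":100},{"translation":[-0.76,-0.6,-0.1],"twist":0,"claw":100},{"translation":[-0.76,-0.6,-0.1],"twist":0,"claw":100}]' 20
python3 -m jog '[{"translation":[0,0,0],"twist":0.97,"claw":100},{"translation":[0,0,0],"twist":0.97,"claw":100},{"translation":[0,0,0],"twist":0.97,"claw":100},{"translation":[0,0,0],"twist":0.97,"claw":100},{"translation":[0,0,0],"twist":0.97,"claw":100},{"translation":[0,0,0],"twist":0.97,"claw":100},{"translation":[0,0,0],"twist":0,"claw":100},{"translation":[0,0,0],"twist":0,"claw":100},{"translation":[0,0,0],"twist":0,"claw":100}]'
python3 - <<'E'
from h import *
c=snap('wrist','w1.png');print(np.array(c['T_tool_cam']).round(3),c['origin'],c['fx'])
print({l:[(np.round(d['location'][::-1]).tolist(),round(d['confidence'],2)) for d in r.spot_point(l,'wrist')][:3] for l in ('knuckle','fin','carrier','foot','sample_post')})
E
```

```text
clock: 3.07
tool_pos: [0.5606, -0.0239, 0.3071]
eef_rot: [0.217, 0.976, 0.0, 0.0]
contact_force: [0.7, -0.2, -0.3]
opening: 0.997
clock: 3.82
tool_pos: [0.5601, -0.0219, 0.3067]
eef_rot: [0.498, 0.867, 0.0, 0.0]
contact_force: [-0.2, 0.6, -0.8]
opening: 0.998
[[-0.     0.964  0.266  0.068]
 [ 1.     0.     0.    -0.   ]
 [ 0.     0.266 -0.964 -0.146]
 [ 0.     0.     0.     1.   ]] [0.52566075 0.03683904 0.45235153] 355.5955684972507
{'knuckle': [([296.0, 243.0], 0.93)], 'fin': [([232.0, 425.0], 0.98), ([291.0, 321.0], 0.94)], 'carrier': [([295.0, 307.0], 0.74), ([238.0, 391.0], 0.69), ([368.0, 390.0], 0.57)], 'foot': [([297.0, 294.0], 0.91), ([247.0, 371.0], 0.91)], 'sample_post': [([426.0, 207.0], 0.67), ([300.0, 242.0], 0.23)]}
```

View pics/w1.png

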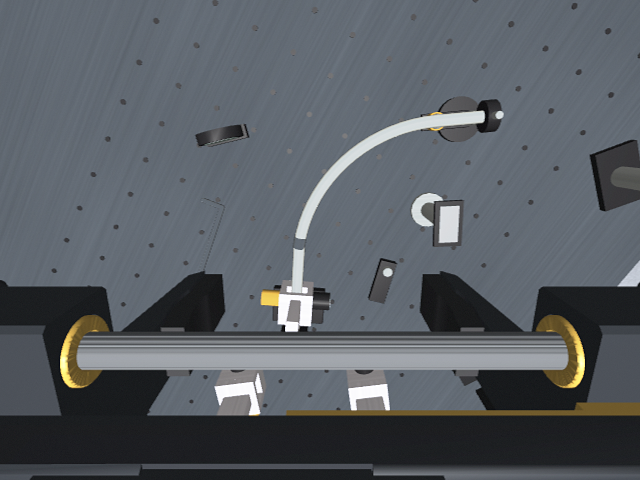

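The wrist view shows the whole rod: knuckle at about (299,243), carrier at (295,307), and the collar face at about (483,117). I fit the rod model to the bright rod pixels in all three cameras.

```bash
cat > fit.py <<'E'
from h import *
from scipy.optimize import least_squares
from scipy.spatial import cKDTree
def rod(p,n=150):
    kx,ky,yaw,t=p; k=np.array([kx,ky]); e=lambda a:np.array([np.cos(a),np.sin(a)])
    pts=[k+e(yaw)*s for s in np.linspace(-.05,0,40)]
    f=yaw+t; c=k+.15*e(f-np.pi/2)
    pts+=[c+.15*e(f+np.pi/2-a) for a in np.linspace(0,np.radians(75),n)]
    g=f-np.radians(75); pts+=[pts[-1]+e(g)*s for s in np.linspace(0,.045,40)]
    return np.array(pts)
def pose(p,s):  # s: arc length past knuckle -> x,y,heading
    kx,ky,yaw,t=p; k=np.array([kx,ky]); e=lambda a:np.array([np.cos(a),np.sin(a)])
    if s<0: return k+e(yaw)*s,yaw
    f=yaw+t; a=min(s/.15,np.radians(75)); c=k+.15*e(f-np.pi/2)
    return c+.15*e(f+np.pi/2-a)+e(f-a)*(s-.15*a), f-a
E
python3 - <<'E'
from fit import *
p0=np.array([.559,-.073,2.094,0.0])
W=snap('wrist');S=snap('scene');D=snap('side')
dat=[]
for c,seed in((W,(420,125)),(S,(340,253)),(D,(299,225))):
    hsv=cv2.cvtColor(c['img'],cv2.COLOR_RGB2HSV); m=((hsv[...,2]>135)&(hsv[...,1]<50)).astype(np.uint8)
    P=np.array([proj(c,[*q,.09]) for q in rod(p0)])
    # restrict to a band round the rough model
    band=np.zeros_like(m); cv2.polylines(band,[P.round().astype(np.int32)],False,1,25)
    m&=band; n,l=cv2.connectedComponents(m)
    best=1+np.argmax([(l==i).sum() for i in range(1,n)]) ; ys,xs=np.where(l>0)
    xy=[atz(c,x,y,.09)[:2] for x,y in zip(xs,ys)]; dat.append(np.array(xy)); print(len(xy))
def res(v,d,s0=0):
    M=rod(v); t=cKDTree(M); dd,i=t.query(d); i=np.clip(i,1,len(M)-2)
    tg=M[i+1]-M[i-1];tg/=np.linalg.norm(tg,axis=1)[:,None]; df=d-M[i]
    r_=tg[:,0]*df[:,1]-tg[:,1]*df[:,0]; k=(i>1)&(i<len(M)-2)
    return np.where(k,r_,0)
for sel in([0],[1],[2],[0,1],[0,1,2]):
    d=np.vstack([dat[i] for i in sel])
    o=least_squares(lambda v:np.r_[res(v,d)/.002, np.sqrt(len(d))*(v[:2]-p0[:2])/.02],p0,loss='soft_l1')
    print(sel,o.x.round(4),'rms',np.sqrt(np.mean(res(o.x,d)**2)).round(4),'collar',rod(o.x)[-1])
p=o.x
print('knuckle',[atz(W,299.5,243,.09),atz(S,291.7,238.3,.09),atz(D,321,267,.09)])
print('collarface W',atz(W,482,117.5,.09))
print('fins',tri([(W,291,321),(S,254.5,234.5),(D,350,265)]))
v=W['img'].copy()
for q in rod(p):
    cv2.circle(v,tuple(proj(W,[*q,.09]).round().astype(int)),0,(255,0,0),-1)
cv2.imwrite('pics/ov.png',cv2.resize(v[80:340,220:520],None,fx=2.3,fy=2.3,interpolation=0)[:,:,::-1])
E
```

```text
1421
3859
3306
[0] [ 0.5584 -0.0651  1.9997 -0.0719] rms 0.0028 collar [0.64856766 0.13561033]
[1] [ 0.5514 -0.0699  2.2334 -0.1758] rms 0.0173 collar [0.6148204  0.14084103]
[2] [ 0.5561 -0.0732  2.1649 -0.0729] rms 0.0174 collar [0.61225987 0.1395903 ]
[0, 1] [ 0.5553 -0.0529  1.9482  0.051 ] rms 0.0153 collar [0.63091974 0.15370459]
[0, 1, 2] [ 0.5533 -0.0538  2.0103 -0.0145] rms 0.016 collar [0.62960793 0.15259576]
knuckle [array([ 0.56083842, -0.07186846,  0.09      ]), array([ 0.56011187, -0.07097246,  0.09      ]), array([ 0.55896341, -0.07563775,  0.09      ])]
collarface W [0.65215322 0.12813995 0.09      ]
fins [ 0.59053218 -0.13622334  0.13475637]
```

View pics/ov.png

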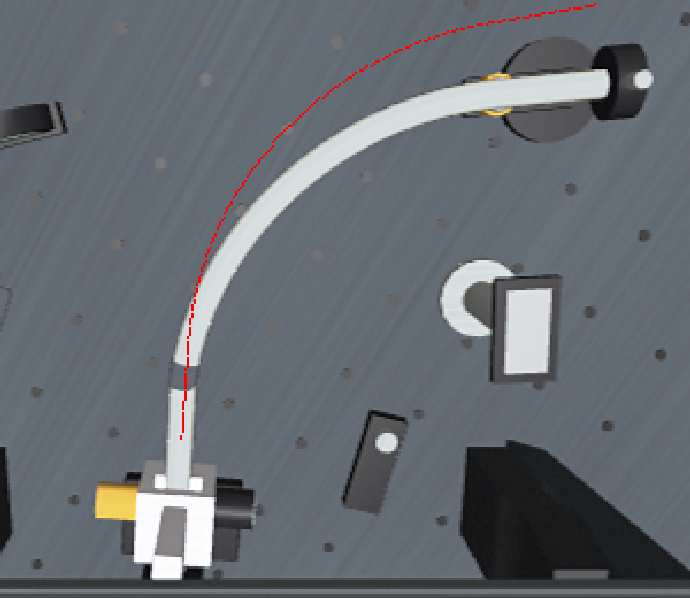

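```bash
cat > fit2.py <<'E'
from fit import *
def data(c,seed,box):
    V=c['img'].min(2); m=(V>160).astype(np.uint8); l=cv2.connectedComponents(m)[1]
    sel=l==l[seed[1],seed[0]]; x0,y0,x1,y1=box; st=np.zeros_like(sel); st[y0:y1,x0:x1]=m[y0:y1,x0:x1]
    f=lambda s:np.array([atz(c,x,y,.09)[:2] for y,x in zip(*np.where(s))])
    return f(sel),f(st)
def fitrod(sets,k0):
    def res(v,w=1):
        out=[]; M=rod(v); ns=40
        for a,s in sets:
            for d,mm in((a,M[ns:]),(s,M[:ns])):
                i=np.clip(cKDTree(mm).query(d)[1],1,len(mm)-2); tg=mm[i+1]-mm[i-1]; tg/=np.linalg.norm(tg,axis=1)[:,None]
                df=d-mm[i]; out.append((tg[:,0]*df[:,1]-tg[:,1]*df[:,0])/.003/np.sqrt(len(d)))
        return out
    fun=lambda v:np.concatenate(res(v)+[(v[:2]-k0)/.002])
    o=least_squares(fun,[*k0,2.09,0]); return o.x,[np.round(.003*np.linalg.norm(q)*1e3,2) for q in res(o.x)]
E
python3 - <<'E'
from fit2 import *
W=snap('wrist');S=snap('scene')
w=data(W,(420,125),(290,252,308,278)); s=data(S,(340,253),(271,235,287,250))
print([len(q) for q in w+s])
for sets,k in(([w],[.5608,-.0719]),([s],[.5601,-.071]),([w,s],[.5605,-.0715])):
    p,e=fitrod(sets,np.array(k)); print(p.round(4),e,'collar',rod(p)[-1].round(4))
np.save('p.npy',p)
for L in ('fin','carrier'):
    d=min(r.spot_point(L,'wrist'),key=lambda d:abs(d['location'][1]-293)); u=d['location'][::-1]; print(L,u,atz(W,*u,.134 if L=='fin' else .09))
v=W['img'].copy()
for q in rod(p): cv2.circle(v,tuple(proj(W,[*q,.09]).round().astype(int)),0,(255,0,0),-1)
cv2.imwrite('pics/ov2.png',cv2.resize(v[80:340,220:520],None,fx=2.3,fy=2.3,interpolation=0)[:,:,::-1])
E
```

```text
[2747, 264, 269808, 93]
[ 0.5608 -0.0719  2.0112 -0.079 ] [np.float64(3.24), np.float64(3.17)] collar [0.6501 0.1292]
[ 0.4932 -0.0688  2.7833 -0.6108] [np.float64(375.39), np.float64(7.3)] collar [0.5321 0.1478]
[ 0.5057 -0.0567  2.5988 -0.6915] [np.float64(47.8), np.float64(5.8), np.float64(381.95), np.float64(6.27)] collar [0.5999 0.1421]
fin [292.9, 323.3] [ 0.59162698 -0.13523328  0.134     ]
carrier [297.2, 306.2] [ 0.5945891  -0.13784926  0.09      ]
```

View pics/ov2.png

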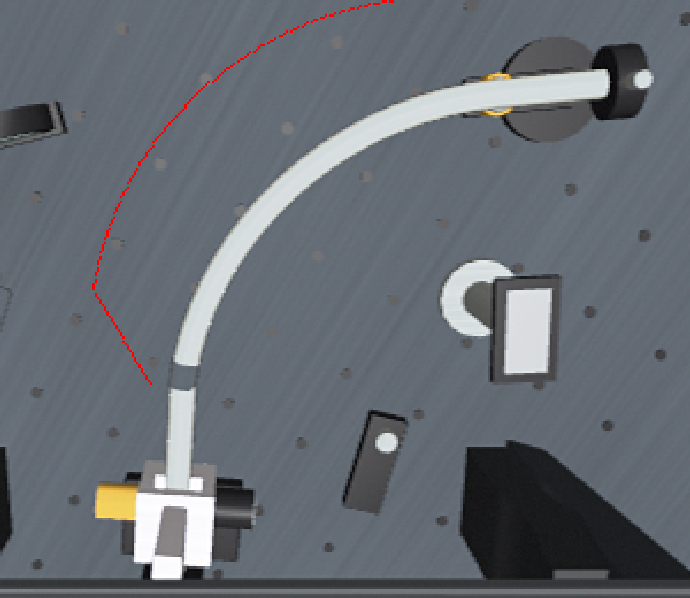

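```bash
cat > plan.py <<'E'
# usage: plan.py s [z]: tool deltas to the grasp pose at arc length s (rod coordinates p.npy)
import sys; from fit2 import *
def go(s,z=None):
    p=np.load('p.npy'); off=np.load('off.npy') if __import__('os').path.exists('off.npy') else np.zeros(3)
    st=r.get_state(); T=R.from_quat(st['eef_rot']).as_matrix()
    q,h=pose(p,s); ax=R.from_euler('z',h).as_matrix()
    tgt=np.r_[q,.09+.025]+ax@off
    if z is not None: tgt[2]=z
    d=T.T@(tgt-st['tool_pos']); cur=np.arctan2(T[1,1],T[0,1]); tw=(cur-(h-np.pi/2)+np.pi/2)%np.pi-np.pi/2
    print('s',s,'tgt',tgt.round(4),'units',(d/.04).round(3),'twist',round(np.degrees(tw)/6,3),'F',st['contact_force'].round(1),'clk',st['clock'])
if __name__=='__main__': go(float(sys.argv[1]),float(sys.argv[2]) if len(sys.argv)>2 else None)
E
python3 - <<'E'
from fit2 import *
W=snap('wrist');S=snap('scene')
w=data(W,(420,125),(290,252,308,278)); s=data(S,(332,242),(271,235,287,250))
print([len(q) for q in w+s])
for sets,k in(([s],[.5601,-.071]),([w,s],[.5605,-.0715]),([w],[.5608,-.0719])):
    p,e=fitrod(sets,np.array(k)); print(p.round(4),e,'collar',rod(p)[-1].round(4))
np.save('p.npy',p)
E
python3 plan.py -0.072 0.18; python3 plan.py -0.072
```

```text
[2749, 264, 661, 93]
[ 0.5598 -0.0711  1.9881 -0.0727] [np.float64(4.76), np.float64(4.18)] collar [0.6525 0.1285]
[ 0.5602 -0.0716  2.0011 -0.0774] [np.float64(3.26), np.float64(3.23), np.float64(4.8), np.float64(4.23)] collar [0.6512 0.1288]
[ 0.5608 -0.0719  2.0119 -0.08  ] [np.float64(3.24), np.float64(3.17)] collar [0.6501 0.1292]
s -0.072 tgt [ 0.5915 -0.137   0.18  ] units [-2.884 -0.761  3.167] twist 0.799 F [1.1 0.1 0.3] clk 4.5667
s -0.072 tgt [ 0.5915 -0.137   0.115 ] units [-2.884 -0.761  4.792] twist 0.799 F [1.1 0.1 0.3] clk 4.5667
```

```bash
python3 -m jog '[{"translation":[-0.72,-0.19,0.5],"twist":0.4,"claw":100},{"translation":[-0.72,-0.19,0.5],"twist":0.4,"claw":100},{"translation":[-0.72,-0.19,0.5],"twist":0,"claw":100},{"translation":[-0.72,-0.19,0.5],"twist":0,"claw":100},{"translation":[0,0,0.6],"twist":0,"claw":60},{"translation":[0,0,0.6],"twist":0,"claw":60},{"translation":[0,0,0],"twist":0,"claw":60},{"translation":[0,0,0],"twist":0,"claw":60},{"translation":[0,0,0],"twist":0,"claw":60}]'
python3 plan.py -0.072; python3 - <<'E'
from fit2 import *
W=snap('wrist','w2.png');S=snap('scene');D=snap('side')
for n,c in(('wrist',W),('scene',S),('side',D)):
    print(n,[(np.round(d['location'][::-1]).tolist(),round(d['confidence'],2),atz(c,*d['location'][::-1],.134).round(4)) for d in r.spot_point('fin',n)][:4])
E
```

```text
clock: 5.32
tool_pos: [0.5863, -0.1379, 0.1799]
eef_rot: [0.535, 0.845, 0.001, 0.001]
contact_force: [-0.2, 0.2, 0.0]
opening: 0.646
s -0.072 tgt [ 0.5915 -0.137   0.115 ] units [-0.034  0.125  1.623] twist 0.004 F [-0.2  0.2  0. ] clk 5.3167
wrist [([334.0, 258.0], 0.85, array([ 0.5924, -0.135 ,  0.134 ]))]
scene [([180.0, 228.0], 0.9, array([ 0.6112, -0.2968,  0.134 ])), ([255.0, 235.0], 0.82, array([ 0.5927, -0.1392,  0.134 ])), ([191.0, 301.0], 0.59, array([ 0.7662, -0.2229,  0.134 ]))]
side [([408.0, 341.0], 0.84, array([ 0.5816, -0.3287,  0.134 ])), ([440.0, 276.0], 0.63, array([ 0.7286, -0.2427,  0.134 ])), ([352.0, 266.0], 0.55, array([ 0.5938, -0.136 ,  0.134 ])), ([256.0, 301.0], 0.4, array([ 0.3909, -0.1195,  0.134 ]))]
```

View pics/w2.png

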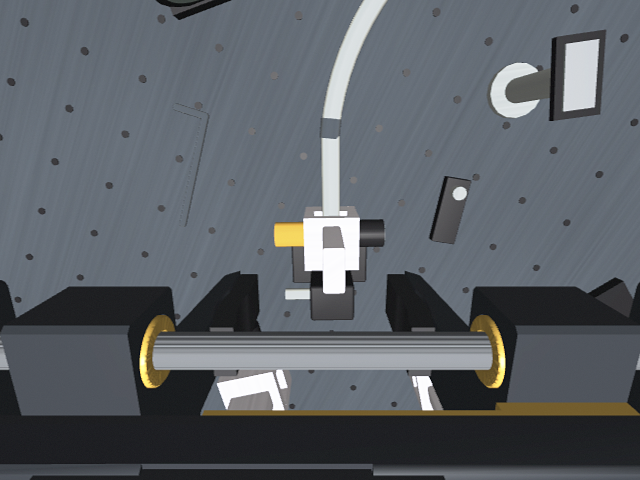

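```bash
python3 - <<'E'
from fit2 import *
W=snap('wrist'); V=W['img'].min(2)>160
pts=np.array([[y,np.mean(np.where(V[y,315:350])[0])+315] for y in range(142,205)])
q=np.array([atz(W,u,v,.09)[:2] for v,u in pts]); d=q[0]-q[-1]; print('yaw',np.arctan2(d[1],d[0]),'knuckle',atz(W,330,127.5,.09))
p=np.load('p.npy'); n=np.array([-np.sin(p[2]),np.cos(p[2])]); print('lateral resid mm',((q-p[:2])@n*1e3)[[0,30,-1]].round(2))
ft=[atz(W,*u,.152) for u in((334,227),(334,291))]; print('fin top ends',ft, 's',[(f[:2]-p[:2])@np.array([np.cos(p[2]),np.sin(p[2])]) for f in ft],'lat',[(f[:2]-p[:2])@n for f in ft])
E
```

```text
yaw 2.018347643614203 knuckle [ 0.5596039  -0.07083259  0.09      ]
lateral resid mm [-0.1  -0.22 -0.36]
fin top ends [array([ 0.58135455, -0.11485104,  0.152     ]), array([ 0.59658591, -0.14639806,  0.152     ])] s [np.float64(-0.047620167441440715), np.float64(-0.08265036364950448)] lat [np.float64(-0.00028115873676162544), np.float64(-0.000587217327735612)]
```

```bash
python3 -m jog '[{"translation":[-0.03,0.12,0],"twist":0,"claw":60},{"translation":[0,0,0.5],"twist":0,"claw":60},{"translation":[0,0,0.5],"twist":0,"claw":60},{"translation":[0,0,0.3],"twist":0,"claw":60},{"translation":[0,0,0.3],"twist":0,"claw":60},{"translation":[0,0,0],"twist":0,"claw":60},{"translation":[0,0,0],"twist":0,"claw":60},{"translation":[0,0,0],"twist":0,"claw":60}]'; python3 plan.py -0.072
python3 - <<'E'
from h import *
c=snap('wrist','w3.png')
E
```

```text
clock: 6.33
tool_pos: [0.5909, -0.1375, 0.1153]
eef_rot: [0.535, 0.845, 0.0, 0.001]
contact_force: [0.3, -0.2, -0.0]
opening: 0.6
s -0.072 tgt [ 0.5915 -0.137   0.115 ] units [0.004 0.019 0.008] twist -0.004 F [ 0.3 -0.2 -0. ] clk 6.3333
```

```bash
python3 -m jog '[{"translation":[0,0.02,0],"twist":0,"claw":30},{"translation":[0,0,0],"twist":0,"claw":25},{"translation":[0,0,0],"twist":0,"claw":20},{"translation":[0,0,0],"twist":0,"claw":16},{"translation":[0,0,0],"twist":0,"claw":14},{"translation":[0,0,0],"twist":0,"claw":12},{"translation":[0,0,0],"twist":0,"claw":10},{"translation":[0,0,0],"twist":0,"claw":5},{"translation":[0,0,0],"twist":0,"claw":0},{"translation":[0,0,0],"twist":0,"claw":0}]' 15; python3 plan.py -0.072
```

```text
clock: 7.22
tool_pos: [0.5916, -0.1368, 0.1148]
eef_rot: [0.535, 0.845, 0.0, 0.0]
contact_force: [1.3, 0.6, -0.4]
opening: 0.135
s -0.072 tgt [ 0.5915 -0.137   0.115 ] units [-0.004 -0.004 -0.004] twist -0.0 F [ 1.3  0.6 -0.4] clk 7.2167
```

```bash
python3 -m jog '[{"translation":[0,0,0],"twist":0,"claw":0},{"translation":[0.05,0,0],"twist":0,"claw":0},{"translation":[0.1,0,0],"twist":0,"claw":0},{"translation":[0.1,0,0],"twist":0,"claw":0},{"translation":[0.1,0,0],"twist":0,"claw":0},{"translation":[0.1,0,0],"twist":0,"claw":0}]' 25; python3 plan.py -0.054
python3 -m jog '[{"translation":[0.1,0,0],"twist":0,"claw":0},{"translation":[0.1,0,0],"twist":0,"claw":0},{"translation":[0.1,0,0],"twist":0,"claw":0},{"translation":[0.1,0,0],"twist":0,"claw":0},{"translation":[0.1,0,0],"twist":0,"claw":0}]'; python3 plan.py -0.034
```

```text
clock: 7.72
tool_pos: [0.5835, -0.1205, 0.1149]
eef_rot: [0.535, 0.845, 0.0, 0.0]
contact_force: [4.4, -0.8, -0.6]
opening: 0.136
s -0.054 tgt [ 0.5838 -0.1207  0.115 ] units [-0.01   0.005 -0.004] twist -0.002 F [ 4.4 -0.8 -0.6] clk 7.7167
clock: 8.13
tool_pos: [0.5748, -0.1025, 0.1148]
eef_rot: [0.535, 0.845, 0.0, 0.0]
contact_force: [3.9, -1.8, -0.4]
opening: 0.134
s -0.034 tgt [ 0.5753 -0.1027  0.115 ] units [-0.009  0.01  -0.004] twist -0.004 F [ 3.9 -1.8 -0.4] clk 8.1333
```

```bash
cat > sched.py <<'E'
import sys; from fit2 import *
def bp(p,s):
    a,b=pose(p,s-.009)[0],pose(p,s+.009)[0]; d=b-a
    return (a+b)/2,np.arctan2(d[1],d[0])
if __name__=='__main__':
    p=np.load('p.npy'); st=r.get_state(); T=R.from_quat(st['eef_rot']).as_matrix(); h=np.arctan2(T[1,0],T[0,0]); x=st['tool_pos'][:2]
    s0,s1,n=float(sys.argv[1]),float(sys.argv[2]),int(sys.argv[3])
    for s in np.linspace(s0,s1,n):
        q,hh=bp(p,s); d=q-x; e=np.array([np.cos(h),np.sin(h)]); 
        print(round(s,4),'tx %.3f ty %.3f tw %.3f'%(d@e/.04,(d@[e[1],-e[0]])/.04,np.degrees(h-hh)/6)); x,h=q,hh
    F=st['contact_force']; e=T[:,0]; print('z err units',round((st['tool_pos'][2]-.115)/.04,3),'F tool',(T.T@F).round(1),'M',(T.T@st['moment']).round(2))
    L=np.linalg.norm(st['tool_pos'][:2]-p[:2]); print('dist knuckle',L.round(4))
E
python3 sched.py -0.030 0.038 18
```

```text
-0.03 tx 0.091 ty 0.010 tw -0.004
-0.026 tx 0.100 ty 0.000 tw 0.000
-0.022 tx 0.100 ty -0.000 tw 0.000
-0.018 tx 0.100 ty -0.000 tw -0.000
-0.014 tx 0.100 ty -0.000 tw 0.000
-0.01 tx 0.100 ty -0.000 tw 0.000
-0.006 tx 0.100 ty 0.003 tw 0.143
-0.002 tx 0.100 ty 0.004 tw 0.240
0.002 tx 0.100 ty 0.003 tw 0.297
0.006 tx 0.100 ty 0.001 tw 0.354
0.01 tx 0.100 ty -0.000 tw 0.366
0.014 tx 0.100 ty 0.001 tw 0.255
0.018 tx 0.100 ty 0.001 tw 0.255
0.022 tx 0.100 ty 0.001 tw 0.255
0.026 tx 0.100 ty 0.001 tw 0.255
0.03 tx 0.100 ty 0.001 tw 0.255
0.034 tx 0.100 ty 0.001 tw 0.255
0.038 tx 0.100 ty 0.001 tw 0.255
z err units -0.004 F tool [-3.3  2.8  0.4] M [-0.57 -0.75  0.01]
dist knuckle 0.0336
```

```bash
python3 -m jog '[{"translation":[0.09,0.01,0],"twist":0,"claw":0},{"translation":[0.1,0,0],"twist":0,"claw":0},{"translation":[0.1,0,0],"twist":0,"claw":0},{"translation":[0.1,0,0],"twist":0,"claw":0},{"translation":[0.1,0,0],"twist":0,"claw":0},{"translation":[0.1,0,0],"twist":0,"claw":0},{"translation":[0.1,0.003,0],"twist":0.14,"claw":0},{"translation":[0.1,0.004,0],"twist":0.24,"claw":0}]'; python3 sched.py 0.002 0.038 10
```

```text
clock: 8.8
tool_pos: [0.5614, -0.0739, 0.1148]
eef_rot: [0.553, 0.833, -0.0, -0.0]
contact_force: [1.6, -4.8, 4.1]
opening: 0.131
0.002 tx 0.102 ty 0.019 tw 0.276
0.006 tx 0.100 ty 0.001 tw 0.354
0.01 tx 0.100 ty -0.000 tw 0.366
0.014 tx 0.100 ty 0.001 tw 0.255
0.018 tx 0.100 ty 0.001 tw 0.255
0.022 tx 0.100 ty 0.001 tw 0.255
0.026 tx 0.100 ty 0.001 tw 0.255
0.03 tx 0.100 ty 0.001 tw 0.255
0.034 tx 0.100 ty 0.001 tw 0.255
0.038 tx 0.100 ty 0.001 tw 0.255
z err units -0.006 F tool [-5.  -0.3 -4.1] M [-0.01 -1.08  0.01]
dist knuckle 0.0021
```

```bash
python3 -m jog '[{"translation":[0.1,0.004,-0.005],"twist":0.28,"claw":0},{"translation":[0.1,0.002,0],"twist":0.35,"claw":0},{"translation":[0.1,0,0],"twist":0.36,"claw":0},{"translation":[0.1,0,0],"twist":0.26,"claw":0}]'; python3 sched.py 0.018 0.058 11
```

```text
clock: 9.13
tool_pos: [0.5558, -0.0585, 0.1148]
eef_rot: [0.607, 0.795, -0.001, -0.0]
contact_force: [0.9, -4.6, 2.5]
opening: 0.136
0.018 tx 0.093 ty 0.022 tw 0.244
0.022 tx 0.100 ty 0.001 tw 0.255
0.026 tx 0.100 ty 0.001 tw 0.255
0.03 tx 0.100 ty 0.001 tw 0.255
0.034 tx 0.100 ty 0.001 tw 0.255
0.038 tx 0.100 ty 0.001 tw 0.255
0.042 tx 0.100 ty 0.001 tw 0.255
0.046 tx 0.100 ty 0.001 tw 0.255
0.05 tx 0.100 ty 0.001 tw 0.255
0.054 tx 0.100 ty 0.001 tw 0.255
0.058 tx 0.100 ty 0.001 tw 0.255
z err units -0.006 F tool [-4.7 -0.3 -2.5] M [ 0.01 -1.04 -0.05]
dist knuckle 0.0143
```

```bash
python3 -m jog '[{"translation":[0.1,0.005,0],"twist":0.25,"claw":0},{"translation":[0.1,0.001,0],"twist":0.25,"claw":0},{"translation":[0.1,0.001,0],"twist":0.26,"claw":0},{"translation":[0.1,0.001,0],"twist":0.25,"claw":0},{"translation":[0.1,0.001,0],"twist":0.26,"claw":0},{"translation":[0.1,0.001,0],"twist":0.25,"claw":0}]'; python3 sched.py 0.042 0.082 11
```

```text
clock: 9.63
tool_pos: [0.5517, -0.0346, 0.1148]
eef_rot: [0.668, 0.744, -0.0, -0.0]
contact_force: [0.2, -4.1, 2.1]
opening: 0.132
0.042 tx 0.089 ty 0.013 tw 0.260
0.046 tx 0.100 ty 0.001 tw 0.255
0.05 tx 0.100 ty 0.001 tw 0.255
0.054 tx 0.100 ty 0.001 tw 0.255
0.058 tx 0.100 ty 0.001 tw 0.255
0.062 tx 0.100 ty 0.001 tw 0.255
0.066 tx 0.100 ty 0.001 tw 0.255
0.07 tx 0.100 ty 0.001 tw 0.255
0.074 tx 0.100 ty 0.001 tw 0.255
0.078 tx 0.100 ty 0.001 tw 0.255
0.082 tx 0.100 ty 0.001 tw 0.255
z err units -0.005 F tool [-4.1 -0.3 -2.1] M [ 0.1  -1.01  0.01]
dist knuckle 0.0384
```

Smooth. I continue along the arc.

```bash
python3 -m jog '[{"translation":[0.1,0.004,0],"twist":0.25,"claw":0},{"translation":[0.1,0.001,0],"twist":0.26,"claw":0},{"translation":[0.1,0.001,0],"twist":0.25,"claw":0},{"translation":[0.1,0.001,0],"twist":0.26,"claw":0},{"translation":[0.1,0.001,0],"twist":0.25,"claw":0},{"translation":[0.1,0.001,0],"twist":0.26,"claw":0},{"translation":[0.1,0.001,0],"twist":0.25,"claw":0},{"translation":[0.1,0.001,0],"twist":0.26,"claw":0}]'; python3 sched.py 0.074 0.078 2
python3 -m jog '[{"translation":[0.1,0.001,0],"twist":0.25,"claw":0},{"translation":[0.1,0.001,0],"twist":0.26,"claw":0},{"translation":[0.1,0.001,0],"twist":0.25,"claw":0},{"translation":[0.1,0.001,0],"twist":0.26,"claw":0},{"translation":[0.1,0.001,0],"twist":0.25,"claw":0},{"translation":[0.1,0.001,0],"twist":0.26,"claw":0}]'; python3 sched.py 0.098 0.102 2
```

```text
clock: 10.3
tool_pos: [0.5518, -0.0025, 0.1148]
eef_rot: [0.743, 0.669, -0.0, -0.0]
contact_force: [-0.3, -2.1, 1.5]
opening: 0.134
0.074 tx 0.086 ty 0.013 tw 0.258
0.078 tx 0.100 ty 0.001 tw 0.255
z err units -0.005 F tool [-2.1 -0.1 -1.5] M [ 0.13 -0.87  0.02]
dist knuckle 0.0699
clock: 10.8
tool_pos: [0.5562, 0.0211, 0.1148]
eef_rot: [0.794, 0.607, -0.0, -0.0]
contact_force: [-0.6, -2.4, 0.2]
opening: 0.132
0.098 tx 0.086 ty 0.016 tw 0.256
0.102 tx 0.100 ty 0.001 tw 0.255
z err units -0.005 F tool [-2.5  0.1 -0.2] M [-0.01 -0.7  -0.03]
dist knuckle 0.0931
```

```bash
python3 -m jog '[{"translation":[0.1,0.003,0],"twist":0.25,"claw":0},{"translation":[0.1,0.001,0],"twist":0.26,"claw":0},{"translation":[0.1,0.001,0],"twist":0.25,"claw":0},{"translation":[0.1,0.001,0],"twist":0.26,"claw":0},{"translation":[0.1,0.001,0],"twist":0.25,"claw":0},{"translation":[0.1,0.001,0],"twist":0.26,"claw":0},{"translation":[0.1,0.001,0],"twist":0.25,"claw":0},{"translation":[0.1,0.001,0],"twist":0.26,"claw":0}]'; python3 sched.py 0.13 0.134 2
python3 -m jog '[{"translation":[0.1,0.001,0],"twist":0.25,"claw":0},{"translation":[0.1,0.001,0],"twist":0.26,"claw":0},{"translation":[0.1,0.001,0],"twist":0.25,"claw":0},{"translation":[0.1,0.001,0],"twist":0.26,"claw":0},{"translation":[0.1,0.001,0],"twist":0.25,"claw":0},{"translation":[0.1,0.001,0],"twist":0.26,"claw":0}]'; python3 sched.py 0.154 0.226 19
```

```text
clock: 11.47
tool_pos: [0.5679, 0.0509, 0.1148]
eef_rot: [0.855, 0.519, -0.0, -0.0]
contact_force: [-0.9, -1.0, -1.0]
opening: 0.134
0.13 tx 0.087 ty 0.018 tw 0.254
0.134 tx 0.100 ty 0.001 tw 0.255
z err units -0.005 F tool [-1.3 -0.4  1. ] M [ 0.06 -0.62  0.01]
dist knuckle 0.123
clock: 11.97
tool_pos: [0.5805, 0.0712, 0.1148]
eef_rot: [0.893, 0.449, -0.0, -0.0]
contact_force: [-1.5, -1.7, -0.1]
opening: 0.129
0.154 tx 0.088 ty 0.021 tw 0.251
0.158 tx 0.100 ty 0.001 tw 0.255
0.162 tx 0.100 ty 0.001 tw 0.255
0.166 tx 0.100 ty 0.001 tw 0.255
0.17 tx 0.100 ty 0.001 tw 0.255
0.174 tx 0.100 ty 0.001 tw 0.255
0.178 tx 0.100 ty 0.001 tw 0.255
0.182 tx 0.100 ty 0.001 tw 0.255
0.186 tx 0.100 ty 0.001 tw 0.255
0.19 tx 0.100 ty 0.001 tw 0.242
0.194 tx 0.100 ty -0.000 tw 0.189
0.198 tx 0.100 ty -0.001 tw 0.132
0.202 tx 0.100 ty -0.001 tw 0.076
0.206 tx 0.100 ty -0.000 tw 0.020
0.21 tx 0.100 ty 0.000 tw -0.000
0.214 tx 0.100 ty -0.000 tw 0.000
0.218 tx 0.100 ty 0.000 tw 0.000
0.222 tx 0.100 ty 0.000 tw -0.000
0.226 tx 0.100 ty -0.000 tw -0.000
z err units -0.004 F tool [-2.3 -0.3  0.1] M [ 0.09 -0.57  0.06]
dist knuckle 0.1445
```

```bash
python3 - <<'E'
from h import *
a=snap('scene');b=snap('side')
i1=cv2.resize(a['img'][200:340,260:400],(400,400),interpolation=2); i2=cv2.resize(b['img'][160:300,250:390],(400,400),interpolation=2)
cv2.imwrite('pics/mid.png',np.hstack([i1,i2])[:,:,::-1])
E
```

```text
(no output)
```

View pics/mid.png

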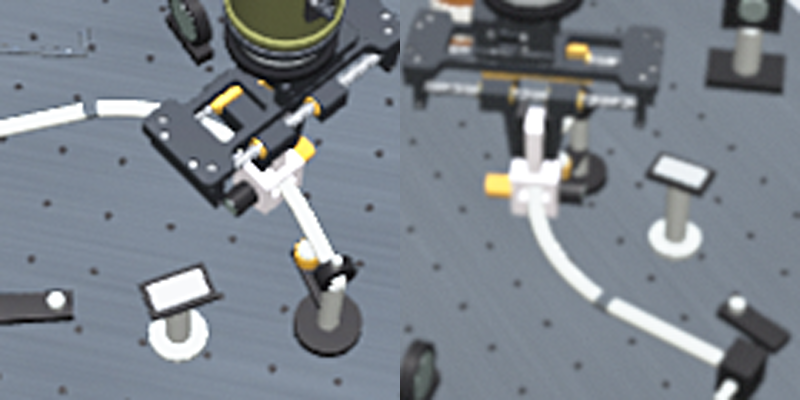

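The picture shows the carrier upright in the jaws at about (265,185) in the left half, two thirds of the way round, with the bystanders untouched. I continue to just before the ball.

```bash
python3 -m jog '[{"translation":[0.1,0.004,0],"twist":0.25,"claw":0},{"translation":[0.1,0.001,0],"twist":0.26,"claw":0},{"translation":[0.1,0.001,0],"twist":0.25,"claw":0},{"translation":[0.1,0.001,0],"twist":0.26,"claw":0},{"translation":[0.1,0.001,0],"twist":0.25,"claw":0},{"translation":[0.1,0.001,0],"twist":0.26,"claw":0},{"translation":[0.1,0.001,0],"twist":0.25,"claw":0},{"translation":[0.1,0.001,0],"twist":0.26,"claw":0},{"translation":[0.1,0.001,0],"twist":0.25,"claw":0}]'; python3 sched.py 0.19 0.226 10
```

```text
clock: 12.82
tool_pos: [0.6053, 0.0972, 0.1149]
eef_rot: [0.941, 0.339, -0.0, -0.0]
contact_force: [-1.2, -1.6, -1.5]
opening: 0.133
0.19 tx 0.091 ty 0.021 tw 0.241
0.194 tx 0.100 ty -0.000 tw 0.189
0.198 tx 0.100 ty -0.001 tw 0.132
0.202 tx 0.100 ty -0.001 tw 0.076
0.206 tx 0.100 ty -0.000 tw 0.020
0.21 tx 0.100 ty 0.000 tw -0.000
0.214 tx 0.100 ty -0.000 tw 0.000
0.218 tx 0.100 ty 0.000 tw 0.000
0.222 tx 0.100 ty 0.000 tw -0.000
0.226 tx 0.100 ty -0.000 tw -0.000
z err units -0.003 F tool [-1.9  0.5  1.5] M [-0.01 -0.52 -0.03]
dist knuckle 0.1749
```

```bash
python3 -m jog '[{"translation":[0.1,0.004,0],"twist":0.24,"claw":0},{"translation":[0.05,0,0],"twist":0.1,"claw":0},{"translation":[0.05,0,0],"twist":0.09,"claw":0},{"translation":[0.05,0,0],"twist":0.07,"claw":0},{"translation":[0.05,0,0],"twist":0.06,"claw":0}]' 30; python3 sched.py 0.202 0.206 2
python3 -m jog '[{"translation":[0.05,0,0],"twist":0.04,"claw":0},{"translation":[0.05,0,0],"twist":0.04,"claw":0},{"translation":[0.05,0,0],"twist":0.02,"claw":0}]'; python3 sched.py 0.208 0.226 10
```

```text
clock: 13.23
tool_pos: [0.6125, 0.1025, 0.1149]
eef_rot: [0.95, 0.312, -0.002, 0.0]
contact_force: [-5.7, -4.4, 3.2]
opening: 0.133
0.202 tx 0.169 ty 0.009 tw 0.083
0.206 tx 0.100 ty -0.000 tw 0.020
z err units -0.003 F tool [-7.2  0.1 -3.2] M [ 0.2  -1.88  0.02]
dist knuckle 0.1819
clock: 13.48
tool_pos: [0.6187, 0.1067, 0.1149]
eef_rot: [0.952, 0.307, -0.001, 0.0]
contact_force: [-1.3, -0.2, -1.1]
opening: 0.136
0.208 tx 0.134 ty 0.002 tw 0.004
0.21 tx 0.050 ty 0.000 tw -0.000
0.212 tx 0.050 ty -0.000 tw 0.000
0.214 tx 0.050 ty 0.000 tw 0.000
0.216 tx 0.050 ty 0.000 tw 0.000
0.218 tx 0.050 ty 0.000 tw 0.000
0.22 tx 0.050 ty 0.000 tw 0.000
0.222 tx 0.050 ty 0.000 tw -0.000
0.224 tx 0.050 ty 0.000 tw -0.000
0.226 tx 0.050 ty -0.000 tw 0.000
z err units -0.002 F tool [-1.2 -0.5  1.1] M [-0.02 -0.6  -0.  ]
dist knuckle 0.1877
```

```bash
python3 -m jog '[{"translation":[0.05,0,0],"twist":0,"claw":0},{"translation":[0.05,0,0],"twist":0,"claw":0},{"translation":[0.05,0,0],"twist":0,"claw":0},{"translation":[0.05,0,0],"twist":0,"claw":0},{"translation":[0.05,0,0],"twist":0,"claw":0}]'; python3 sched.py 0.2234 0.2234 1
python3 -m jog '[{"translation":[0.03,0,0],"twist":0,"claw":0},{"translation":[0.03,0,0],"twist":0,"claw":0},{"translation":[0.03,0,0],"twist":0,"claw":0}]'; python3 sched.py 0.2234 0.2234 1
```

```text
clock: 13.9
tool_pos: [0.6277, 0.1138, 0.1149]
eef_rot: [0.952, 0.308, -0.0, -0.0]
contact_force: [-1.5, -0.4, -1.7]
opening: 0.136
0.2234 tx 0.231 ty 0.014 tw 0.023
z err units -0.003 F tool [-1.5 -0.5  1.7] M [ 0.09 -0.63 -0.04]
dist knuckle 0.1974
clock: 14.15
tool_pos: [0.6305, 0.1157, 0.1149]
eef_rot: [0.952, 0.307, -0.0, -0.0]
contact_force: [-1.4, -0.6, -0.2]
opening: 0.132
0.2234 tx 0.147 ty 0.012 tw 0.021
z err units -0.003 F tool [-1.5 -0.3  0.2] M [ 0.06 -0.64 -0.03]
dist knuckle 0.2001
```

```bash
python3 -m jog '[{"translation":[0.03,0,0],"twist":0,"claw":0},{"translation":[0.03,0,0],"twist":0,"claw":0},{"translation":[0.02,0,0],"twist":0,"claw":0},{"translation":[0,0,0],"twist":0,"claw":0}]'; python3 sched.py 0.2234 0.2234 1
python3 -m jog '[{"translation":[0.02,0,0],"twist":0,"claw":0},{"translation":[0.01,0,0],"twist":0,"claw":0},{"translation":[0,0,0],"twist":0,"claw":0}]'; python3 sched.py 0.2234 0.2234 1
```

```text
clock: 14.48
tool_pos: [0.6338, 0.1181, 0.115]
eef_rot: [0.951, 0.308, 0.001, -0.0]
contact_force: [0.5, -1.0, -1.2]
opening: 0.134
0.2234 tx 0.043 ty 0.014 tw 0.025
z err units -0.0 F tool [-0.2  1.1  1.2] M [ 0.11 -0.15  0.  ]
dist knuckle 0.2036
clock: 14.73
tool_pos: [0.6344, 0.1184, 0.115]
eef_rot: [0.952, 0.308, 0.0, -0.0]
contact_force: [-0.1, 0.0, -0.5]
opening: 0.131
0.2234 tx 0.028 ty 0.012 tw 0.022
z err units -0.0 F tool [-0.  -0.   0.5] M [ 0.04 -0.09  0.02]
dist knuckle 0.2041
```

```bash
python3 -m jog '[{"translation":[0.02,0,0],"twist":0,"claw":0},{"translation":[0.01,0,0],"twist":0,"claw":0},{"translation":[0,0,0],"twist":0,"claw":0}]'; python3 sched.py 0.2234 0.2234 1
python3 -m jog '[{"translation":[0.01,0,0],"twist":0,"claw":0},{"translation":[0.01,0,0],"twist":0,"claw":0},{"translation":[0,0,0],"twist":0,"claw":0}]'; python3 sched.py 0.2234 0.2234 1
```

```text
clock: 14.98
tool_pos: [0.6352, 0.1191, 0.1149]
eef_rot: [0.952, 0.308, 0.0, -0.0]
contact_force: [-0.4, -0.4, -2.2]
opening: 0.13
0.2234 tx 0.001 ty 0.012 tw 0.022
z err units -0.002 F tool [-0.5  0.1  2.2] M [ 0.09 -0.1  -0.04]
dist knuckle 0.205
clock: 15.23
tool_pos: [0.6358, 0.1194, 0.1149]
eef_rot: [0.952, 0.308, 0.0, -0.0]
contact_force: [-1.0, -0.6, -2.0]
opening: 0.131
0.2234 tx -0.014 ty 0.011 tw 0.021
z err units -0.002 F tool [-1.2 -0.1  2. ] M [-0.01 -0.19 -0.02]
dist knuckle 0.2055
```

```bash
for i in 1 2 3; do python3 -m jog '[{"translation":[0.01,0,0],"twist":0,"claw":0},{"translation":[0.01,0,0],"twist":0,"claw":0},{"translation":[0,0,0],"twist":0,"claw":0}]' >/dev/null; python3 sched.py 0.2234 0.2234 1; done
```

```text
0.2234 tx -0.032 ty 0.012 tw 0.020
z err units -0.002 F tool [-0.6  0.5  1.5] M [ 0.04 -0.21  0.01]
dist knuckle 0.2061
0.2234 tx -0.035 ty 0.013 tw 0.019
z err units -0.002 F tool [-1.7 -1.1 -0.3] M [ 0.08 -0.74  0.05]
dist knuckle 0.2062
0.2234 tx -0.037 ty 0.011 tw 0.014
z err units -0.002 F tool [-6.  -1.  -2.4] M [ 0.26 -1.27  0.05]
dist knuckle 0.2062
```

```bash
python3 -m jog '[{"translation":[0.01,0,0],"twist":0,"claw":0},{"translation":[0,0,0],"twist":0,"claw":0},{"translation":[0,0,0],"twist":0,"claw":0}]'; python3 sched.py 0.2234 0.2234 1
python3 - <<'E'
from h import *
print(R.from_quat(r.get_state()['eef_rot']).as_matrix()[:,2])
a=snap('scene');b=snap('side')
i1=cv2.resize(a['img'][220:340,310:430],(400,400),interpolation=2); i2=cv2.resize(b['img'][150:270,250:370],(400,400),interpolation=2)
cv2.imwrite('pics/home.png',np.hstack([i1,i2])[:,:,::-1])
E
```

```text
clock: 16.23
tool_pos: [0.6365, 0.1199, 0.1149]
eef_rot: [0.952, 0.307, -0.002, 0.0]
contact_force: [-5.7, -1.7, 2.2]
opening: 0.135
0.2234 tx -0.038 ty 0.011 tw 0.013
z err units -0.002 F tool [-5.6 -2.  -2.2] M [ 0.22 -1.44  0.04]
dist knuckle 0.2063
[-0.00303573 -0.00102787 -0.99999486]
```

View pics/home.png

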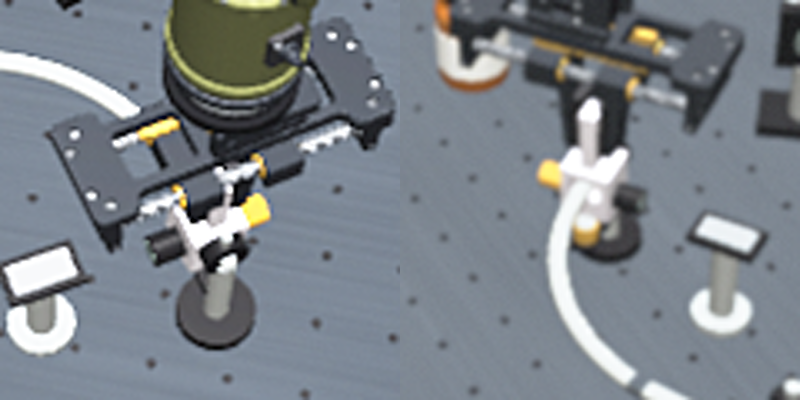

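```bash
for i in 1 2; do python3 -m jog '[{"translation":[0.015,0,0],"twist":0,"claw":0},{"translation":[0,0,0],"twist":0,"claw":0},{"translation":[0,0,0],"twist":0,"claw":0}]'>/dev/null; python3 sched.py 0.2234 0.2234 1; done
```

```text
0.2234 tx -0.039 ty 0.012 tw 0.011
z err units -0.002 F tool [-6.8 -1.6 -3.9] M [ 0.36 -1.66  0.05]
dist knuckle 0.2063
0.2234 tx -0.039 ty 0.012 tw 0.009
z err units -0.002 F tool [-8.9 -2.2 -5.7] M [ 0.32 -1.92  0.07]
dist knuckle 0.2063
```

```bash
python3 -m jog '[{"translation":[-0.02,0,0],"twist":0,"claw":0},{"translation":[-0.02,0,0],"twist":0,"claw":0},{"translation":[0,0,0],"twist":0,"claw":14},{"translation":[0,0,0],"twist":0,"claw":17},{"translation":[0,0,0],"twist":0,"claw":25},{"translation":[0,0,0],"twist":0,"claw":45},{"translation":[0,0,0],"twist":0,"claw":60},{"translation":[0,0,0],"twist":0,"claw":60},{"translation":[0,0,0],"twist":0,"claw":60}]' 10; python3 sched.py 0.2234 0.2234 1
python3 -m jog '[{"translation":[0,0,-0.1],"twist":0,"claw":60},{"translation":[0,0,-0.3],"twist":0,"claw":60},{"translation":[0,0,-0.5],"twist":0,"claw":60},{"translation":[0,0,-0.8],"twist":0,"claw":60},{"translation":[-0.5,0,-0.8],"twist":0,"claw":60},{"translation":[-0.8,0,-0.5],"twist":0,"claw":60},{"translation":[-0.8,0,-0.5],"twist":0,"claw":60},{"translation":[0,0,0],"twist":0,"claw":60},{"translation":[0,0,0],"twist":0,"claw":60},{"translation":[0,0,0],"twist":0,"claw":60}]'
python3 - <<'E'
from fit2 import *
W=snap('wrist'); S=snap('scene');D=snap('side'); p=np.load('p.npy'); q,h=bp=pose(p,.2234)
print('expected',q,'proj W',proj(W,[*q,.152]))
for n,c in(('wrist',W),('scene',S),('side',D)):
  for l,z in(('fin',.134),('carrier',.09)):
    for d in r.spot_point(l,n):
      x=atz(c,*d['location'][::-1],z)
      if np.linalg.norm(x[:2]-q)<.04: print(n,l,x.round(4),'dist',np.linalg.norm(x[:2]-p[:2]).round(4))
u,v=proj(W,[*q,.1]).round().astype(int); y0=int(np.clip(v-90,0,300));x0=int(np.clip(u-120,0,400))
i1=cv2.resize(W['img'][y0:y0+180,x0:x0+240],(400,300),interpolation=2); i2=cv2.resize(D['img'][150:240,250:370],(400,300),interpolation=2)
cv2.imwrite('pics/end.png',np.hstack([i1,i2])[:,:,::-1])
E
```

```text
clock: 17.58
tool_pos: [0.638, 0.121, 0.115]
eef_rot: [0.952, 0.308, 0.0, -0.0]
contact_force: [-0.1, 0.0, -0.0]
opening: 0.528
0.2234 tx -0.084 ty 0.011 tw 0.024
z err units 0.0 F tool [-0. -0.  0.] M [ 0.08 -0.13  0.01]
dist knuckle 0.2078
clock: 18.42
tool_pos: [0.5701, 0.0725, 0.2556]
eef_rot: [0.951, 0.308, 0.001, -0.0]
contact_force: [0.2, -0.2, -0.4]
opening: 0.6
expected [0.63555933 0.11869647] proj W [322.99591543 115.85401124]
wrist fin [0.6355 0.1199 0.134 ] dist 0.2058
wrist carrier [0.6331 0.117  0.09  ] dist 0.2023
scene fin [0.6362 0.1115 0.134 ] dist 0.1984
scene carrier [0.6365 0.1152 0.09  ] dist 0.2018
side fin [0.6322 0.12   0.134 ] dist 0.2048
side carrier [0.6349 0.1083 0.09  ] dist 0.1949
```

View pics/end.png

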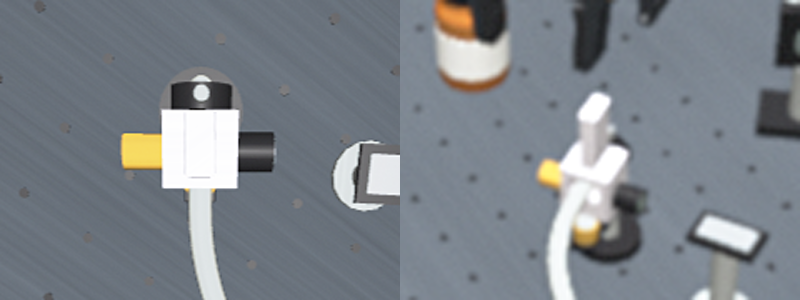

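The view from above shows the block flush against the black collar with no gap: block edge at row 109, directly at the collar. The carrier is upright and free of the jaws, and the ball's brass holder is behind it. I hand in.

```bash
python3 -c "
from plant import r
print(r.get_state()['clock']); r.finish_job()"
```

```text
18.8667
the job is handed in; nothing more can be done
```

The carrier is on the far end of the rod, seated against the stop collar and released. I handed the job in at 18.9 s of the 67 s allowed; no verdict is reported.

**How it went:** I fitted the rod line from the wrist camera, giving a knuckle turn of about -0.08 rad, and a scene-camera fit agreed to 2–3 mm. I gripped the fin, slid the carrier round the bend in 4 mm steps, then slowed over the ball and up to the collar.

**Forces:** I read force only at the end of each move, so peaks in between were not seen. The highest wrist force along the rod was 7 N at the ball and 9 N at the final seating push. By the stated 1.5 to 2 times rule, that is about 14 to 18 N of contact. Contact force itself was not measured.

**Last checks:**
- **Home position:** before release the tool stalled at about 206 mm from my knuckle estimate (nominal 205 mm) while the push force rose. The view from above afterwards shows no gap to the collar.
- **Upright and free:** the pictures show the carrier standing upright, clear of the jaws and with the ball behind it. The tool axis was vertical while it was held.
- **Bystanders:** those visible in the last pictures looked unmoved, but I did not measure them.

**Disagreement:** the trained networks' single-view distance estimates scattered from 195 to 206 mm, and two of them (195 and 198 mm) are below the 201.2 mm limit. I trusted the stall and the picture instead.

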